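# Clamp a book on the market stall with the keeper bar and wedge

### The arm

A 6-joint arm with a two-finger parallel gripper is mounted at the origin on the work surface. World frame = base frame: x ahead of the robot, y to its left, z up, the work surface at z = 0. Lengths are in m, angles in rad, forces in N, time in s.
With the tool pointing down it reaches from about 0.35 to 0.85 m from the base axis. Payload 8.1 kg.
Tool frame: the origin (TCP) lies at the very end of the fingers, on their centre line; the grasp point (between the pads) lies robot.hold_point_z behind it (robot.hold_point_z is the distance from the TCP to the grasp point, in m); z points along the fingers, y is the direction in which the jaws open and shut (so a half turn about z gives the same grasp; the last joint's range is limited). The gripper opens to 93 mm and grips with 3 to 60 N. Pads are 15 mm wide; open, the fingers measure 128 mm over their backs; the gripper's body (75 mm by 188 mm) begins 65 mm behind the grasp point.
Start: joints at [-1.235, 0.13, 1.488, -0, 1.523, -0.085], TCP at [0.245, -0.548, 0.219] pointing down, gripper open.
Joint ranges: [-2.96, 2.96], [-0.89, 2.26], [0.02, 2.5], [-1.34, 4.48], [0, 2.73], [-2.66, 2.66]. Speed limits (rad/s): [2.39, 2.39, 2.79, 3.14, 3.14, 3.14].

### API

Orientations are given as a rotation vector (axis times angle).
In Python, from plant import robot, cams gives the robot as it stands. The module is installed in compiled form; this text tells all that it offers.
- The arm moves only by the tool step_arm, never from a script. Its argument "deltas" is a list of rows, each an object with "offset": the shift along the tool's x, y, z in cm, a list of three; "roll": the turn about the tool's z in rad. In form: [{"offset": [x, y, z], "roll": roll}, ...]. A call has 1 to 12 rows; each row shifts and turns the commanded pose from where the row before left it, along the tool's axes as they then stand; what a row does not reach is not made up. A row lasts 1/8 s, in which the tool goes at most 62.5 mm and 10.7 degrees, less where a joint would pass 70% of its speed; a pose out of reach is approached as far as the arm can. A call with a gripper value outside its range is refused whole. "fingers" is the finger opening in cm, from 0 to 9.3, set as the call begins (left out, the last holds). The fingers move at their own pace and stop on an object; "grip_force" is the grip in N (left out, the last holds). Time passes only in rows, so rows that do not move let the fingers close. It gives the time, the measured TCP pose, the force and the opening at its end, in the units of the state.
- robot.read_state(): the state, without advancing time (a new reading comes with each control period).
- cams.read_camera(name): name is "scene" or "top" or "wrist"; returns a dict with "pixels" (400x640x3 uint8, red, green, blue), "fx", "fy", "cx", "cy" (pixels), "extrinsics" (4x4, takes a point from world to camera coordinates). Camera axes: x right, y down, z forward; pixel columns grow to the right and rows downward; lengths in m; the calibration is good to about 2 mm. A picture is of the moment at which its call begins. There is no depth.
- robot.close_job(): hands the job in, once; it reports no verdict.
Trained networks look in a picture, given as the dict that the camera call returned (one of the last four; its "shot" number tells which), for a name from the list of things; names that differ only in an ending like _2 or _b are one class to them, and where a whole thing is asked for, a point or a joint stands for the part that bears it (a point fixed in the world has none). Each returns a list of dicts, best first, with "score" (0 to 1); they miss things now and then, are a little off and sometimes report something else, mostly with a low value. They report only what shows in the picture. A call takes as long as a camera call. They do not tell look-alikes from the thing itself.
- cams.boxes_of(picture, thing): "xy" ([column, row] in pixels, amid what is visible of it).
- cams.silhouettes(picture, thing): "mask" (400x640 bool, what is visible of it) and "xy" ([column, row] in pixels, amid what is visible of it).
- cams.pinpoint(picture, thing): "xy" ([column, row] in pixels: a listed point, or the origin of a listed thing).
The state is a dict: "t": time; "q": joint angles; "dq": joint speeds; "joint_torque": joint torques, N m; "tool_pos": TCP position; "orientation": TCP orientation; "force": force on the tool from outside, world axes, zero at the start; "wrist_torque": the same for the moment, N m; "opening": finger opening in m.
Only numpy, scipy, OpenCV 4.12 (cv2) and the standard library are available. Lean on these libraries where they do the work, as an engineer would, in place of code of your own. Each camera call takes 0.05 s, during which the arm holds its last target. There are 200 camera calls.

### The job

Push the free end of the wooden keeper bar so that it swings round its pin, brings the pink book square up against the yellow sprung stop, and you feel the book bear firmly on the springs. Then slide the red wedge in behind the bar's free end until it is driven tight, so that the book stays firmly squeezed when you let go. Do not crush the book, and do not disturb the vase, the china dog or the cash tin.

Things in the scene. Friction and masses are not known exactly. Their poses are not given: they have to be found in the camera images.
- rack: Fixed plywood display board, 410 x 500 x 12 mm, its top 12 mm above the table. Origin in the underside, on the line of the closed bar; x points from the bar to the book and stop, y along the closed bar towards its pin, z up.
- stop_nominal (a point): Fixed mark on the board, 29 mm above the table, where the face of the yellow stop nominally stands. The real face is up to 8 mm nearer or farther in the board's x, not measured: find it by feel. The stop is a batten parallel to the board's y, 230 mm long, 33 mm high, on springs (about 14 N/mm, 9 mm travel), across the far side of the book.
- pin (a point): Axis of the fixed upright steel pin (12 mm diameter, 50 mm high) that the bar turns on, at board-top level; at x = 0, y = 150 mm of the board.
- bar: Loose wooden keeper bar, 22 mm wide, 40 mm high, top 52 mm above the table, 0.35 kg. Origin under its eye, loose on the pin (1.5 mm play). It runs 301 mm along its -y to a round free end (radius 11 mm). +x is the book side; a black pad at y = -200 mm presses the book. Starts swung 0.38 to 0.55 rad to the robot's side; with the book home it is within 0.1 rad of the board's y.
- bar_push (a point): Point on the bar's flat robot-side face, 250 mm from the pin axis, 11 mm off the bar's middle line, 32 mm above the table: push here along the bar's +x. Sliding takes 1 to 4 N, at times up to 8 N while the book squares up; once it is on the stop the force rises up to 9 N per mm. 10 to 14 N bears firmly on the springs; above about 18 N crushes the book.
- book_center (a point): Centre of the loose pink hardback lying flat between bar and stop: 140 mm (its x, towards the stop) x 200 mm (its y) x 30 mm, about 0.45 kg. It starts 3 to 37 mm short of the stop.
- wedge (a joint): Travel of the red wedge, m: 0 drawn back (start), 0.105 fully in, along the board's +y only; drag about 3 N while moving, it stays where left. 110 mm long, 30 mm high; the side facing the bar slopes out 1 mm per 2 mm of length. It meets the bar's end at 30 to 95 mm; the push then rises 1 to 4 N per mm. 11 to 15 N in all leaves it tight; above about 18 N crushes the book. Friction holds it when released.
- wedge_post (a point): Point on the axis of the upright round steel post on the wedge (18 mm diameter, from 42 to 105 mm above the table), 87 mm above the table, by which the wedge is gripped or pushed.
- wedge_tip (a point): Leading corner of the wedge on its bar side, 12 mm above the table; the straight robot-side face lies 12 mm further to the board's -x.
- vase: Small white china vase, 60 mm wide, 100 mm high, standing on the board; origin under its centre. Leave alone.
- dog: White china dog with black ears, 56 x 44 mm, 83 mm high, standing on the board; origin under its centre. Leave alone.
- tin: Green cash tin, 78 x 63 mm, 56 mm high, standing on the board; origin under its centre. Leave alone.
Things that resemble listed ones, but are neither listed nor needed, are in the scene too. Of the things like the part that bears book_center, leave any that is green or grey; of the rest the larger one is meant.

How it is judged:
On the way:
1. the bar has been swung up and presses the book firmly on the stop, the wedge still drawn back (contact force between bar and book above 5 N and angle between the x axis of bar and the x axis of rack, either way round below 0.12 rad and value of joint wedge below 0.015 m), for 0.2 s.
At the end, for the whole second after the job is handed in: The wedge is in behind the bar (travel over 25 mm), the bar is on its pin, flat and within 0.12 rad of parallel with the board, the book lies flat and square (0.06 rad) and stays squeezed between bar and stop with more than 5 N, at rest (contact force between bar and book above 5 N and value of joint wedge above 0.025 m and angle between the x axis of bar and the x axis of rack, either way round below 0.12 rad and angle between the x axis of book_center and the x axis of rack, either way round below 0.06 rad and angle between each of book_center, bar's own z axis and vertical below 0.06 rad and horizontal distance between bar and pin below 0.006 m and linear speed of bar below 0.01 m/s); the robot touches nothing.
It fails at once if the book is crushed: the bar presses on it with more than 24 N (contact force between bar and book above 24 N).
It fails at once if the vase is moved more than 15 mm or tipped over (distance of vase from where it was at the start of the episode above 0.015 m or angle between vase's own z axis and vertical above 0.35 rad).
It fails at once if the dog is moved more than 15 mm or tipped over (distance of dog from where it was at the start of the episode above 0.015 m or angle between dog's own z axis and vertical above 0.35 rad).
It fails at once if the tin is moved more than 15 mm or tipped over (distance of tin from where it was at the start of the episode above 0.015 m or angle between tin's own z axis and vertical above 0.35 rad).
It also fails if it takes over 72 s, if anything falls off the work surface, if the arm or the gripper's body presses on something with over 40 N, if the wrist force passes 120 N, or if a joint passes its speed limit or range.

## Working session

There is one attempt and no reset: what is moved stays moved. The work goes in short steps, Python scripts to look and compute and a tool call to move; the robot and the scene stay as the last step left them, time stands still between calls to the robot, and variables do not carry over. Pictures are saved under pics/ and viewed, about 8 in all and at most 12, crops included, and the job is handed in when it is done.

Besides the shell and the picture viewer there is one more tool, called after "Request:" by a JSON object that holds its "api" and its "payload". step_arm: Moves the arm, as the interface text tells. Its arguments: {"type":"object","properties":{"deltas":{"type":"array"},"fingers":{"type":"number"},"grip_force":{"type":"number"}},"required":["deltas"]}

```bash
mkdir -p pics
cat > h.py <<'E'
import numpy as np, cv2
from plant import robot, cams
def save(p,n): cv2.imwrite(f'pics/{n}.png', p['pixels'][:,:,::-1])
def ray(p,xy):
    E=np.array(p['extrinsics']);R=E[:3,:3];c=-R.T@E[:3,3]
    d=R.T@np.array([(xy[0]-p['cx'])/p['fx'],(xy[1]-p['cy'])/p['fy'],1]);return c,d
def at_z(p,xy,z):
    c,d=ray(p,xy);return c+d*(z-c[2])/d[2]
def proj(p,X):
    E=np.array(p['extrinsics']);c=E[:3,:3]@np.array(X)+E[:3,3]
    return np.array([p['fx']*c[0]/c[2]+p['cx'],p['fy']*c[1]/c[2]+p['cy']])
E
cat > a.py <<'E'
from h import *
np.set_printoptions(precision=4,suppress=True)
s=robot.read_state();print({k:np.round(v,4) for k,v in s.items()}, robot.hold_point_z)
Z=dict(rack=0,stop_nominal=.029,pin=.012,bar=.012,bar_push=.032,book_center=.027,wedge_post=.087,wedge_tip=.012,vase=.012,dog=.012,tin=.012)
for n in ('top','scene'):
    p=cams.read_camera(n);save(p,n+'0')
    for k,z in Z.items():
        for d in cams.pinpoint(p,k)[:3]:print(n,k,np.round(d['xy'],1),round(d['score'],2),at_z(p,d['xy'],z))
E
python3 a.py
```

```text
{'t': np.float64(0.0), 'q': array([-1.2354,  0.1312,  1.4892,  0.    ,  1.523 , -0.0854]), 'dq': array([-0.0005, -0.0008,  0.0003,  0.0001, -0.0005, -0.0004]), 'joint_torque': array([  0.0001, -55.9837, -49.1764,   0.0768,   0.0356,  -0.0002]), 'tool_pos': array([ 0.2449, -0.5471,  0.2176]), 'orientation': array([-3.0706, -0.6557,  0.0003]), 'force': array([-0.3365, -0.3238,  0.2714]), 'wrist_torque': array([0.0471, 0.0421, 0.0145]), 'opening': np.float64(0.0929)} 0.0188
top rack [322.2 182.5] 0.67 [0.6218 0.047  0.    ]
top stop_nominal [338.4 128.5] 0.78 [0.7838 0.0046 0.029 ]
top pin [271.6 181.9] 0.92 [0.6145 0.1965 0.012 ]
top bar [274.1 181.4] 0.85 [0.6163 0.1893 0.012 ]
top bar_push [344.9 221.6] 0.63 [ 0.5009 -0.0214  0.032 ]
top book_center [213.2 155.2] 0.91 [0.6854 0.3729 0.027 ]
top book_center [202.4 261. ] 0.86 [0.3747 0.373  0.027 ]
top book_center [413.2 290.5] 0.74 [ 0.3176 -0.2139  0.027 ]
top wedge_post [415.7 177.7] 0.64 [ 0.6227 -0.2116  0.087 ]
top wedge_tip [382.4 193.3] 0.82 [ 0.5929 -0.1307  0.012 ]
top vase [407.2 147.8] 0.7 [ 0.737 -0.205  0.012]
top dog [2
[... 453 characters left out ...]
7  0.012 ]
scene bar_push [280.8 221.4] 0.79 [ 0.5036 -0.0235  0.032 ]
scene bar_push [398.5 251.2] 0.35 [0.7682 0.1499 0.032 ]
scene book_center [181.  223.7] 0.97 [ 0.3537 -0.2425  0.027 ]
scene book_center [329.4 263.1] 0.96 [ 0.6996 -0.0091  0.027 ]
scene book_center [363.9 164.7] 0.79 [0.3977 0.364  0.027 ]
scene wedge_post [235.  260.5] 0.9 [ 0.6233 -0.2086  0.087 ]
scene wedge_tip [267.5 266. ] 0.66 [ 0.6099 -0.1265  0.012 ]
scene vase [264.  322.3] 0.61 [ 0.7467 -0.2129  0.012 ]
scene vase [331.6 263.1] 0.33 [0.6907 0.0048 0.012 ]
scene dog [401.3 248.3] 0.62 [0.7508 0.1811 0.012 ]
scene tin [372.8 221.1] 0.74 [0.6266 0.1972 0.012 ]
scene tin [328.9 202.3] 0.65 [0.4857 0.1516 0.012 ]
```

Run:
```python
import cv2
a=cv2.imread('pics/top0.png');b=cv2.imread('pics/scene0.png')
cv2.imwrite('pics/top0c.png',cv2.resize(a[90:320,180:470],None,fx=2.6,fy=2.6,interpolation=cv2.INTER_CUBIC))
```

```text
(no output)
```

View pics/top0c.png

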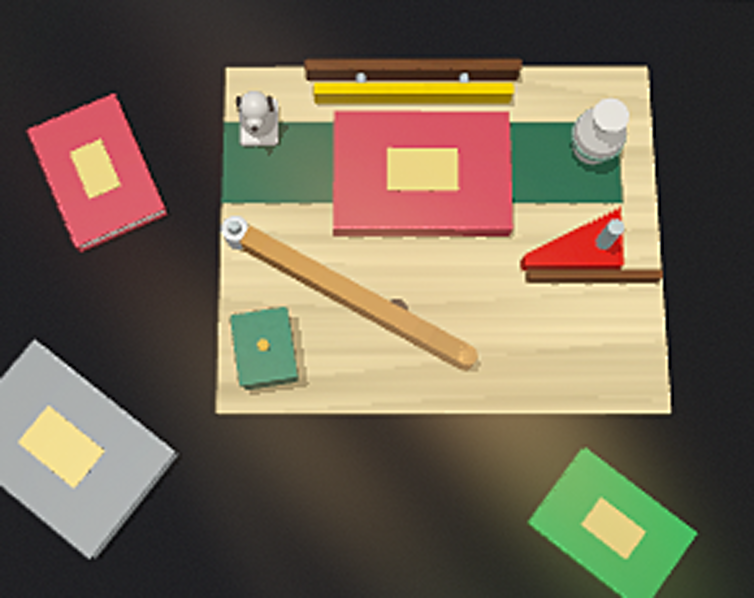

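View pics/scene0.png

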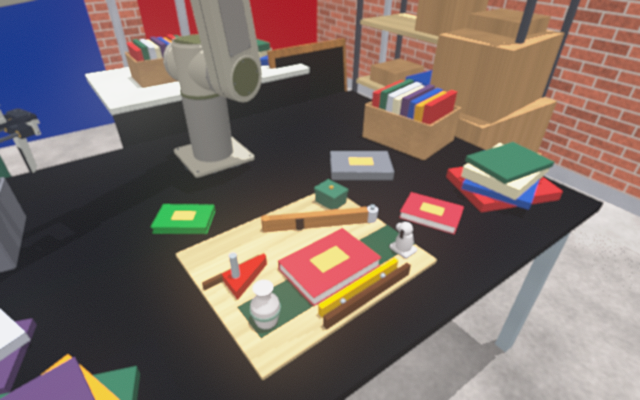

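The top view shows the board roughly aligned with world axes. The large pink book sits between the bar, which is swung towards the robot, and the yellow stop (around column 410, row 92 in the crop). The red wedge is at right, with its post at about (610, 235). The vase is upper right, the dog upper left and the tin below the pin. Next I'll fit the board pose.

```bash
cat > b.py <<'E'
from h import *
from scipy.optimize import least_squares
np.set_printoptions(precision=4,suppress=True)
T=cams.read_camera('top');S=cams.read_camera('scene')
get=lambda p,k:(cams.pinpoint(p,k) or [{'xy':None}])[0]['xy']
# board params x0,y0,psi ; bar theta ; use known geometry
pts={k:(get(T,k),get(S,k)) for k in('pin','stop_nominal','rack','bar_push','wedge_post','wedge_tip')}
c=[(225,67),(648,67),(217,412),(670,412)]
C=[at_z(T,(180+x/2.6,90+y/2.6),.012) for x,y in c];print('corners TL TR BL BR',*[v[:2] for v in C])
yaw=np.arctan2(-(C[0]-C[1])[0],(C[0]-C[1])[1]);yaw2=np.arctan2(-(C[2]-C[3])[0],(C[2]-C[3])[1]);print('yaw',yaw,yaw2,'center',np.mean(C,0))
def tri(a,b):
    c1,d1=ray(T,a);c2,d2=ray(S,b);d1/=np.linalg.norm(d1);d2/=np.linalg.norm(d2)
    A=sum(np.eye(3)-np.outer(d,d) for d in(d1,d2));B=sum((np.eye(3)-np.outer(d,d))@c for c,d in((c1,d1),(c2,d2)))
    return np.linalg.solve(A,B)
for k,(a,b) in pts.items():
    if a is not None and b is not None: print(k,tri(a,b))
# bar mask axis from top
m=max(cams.silhouettes(T,'bar'),key=lambda d:d['score'])['mask']
P=np.array([at_z(T,xy,.05)[:2] for xy in np.argwhere(m)[:,::-1]])
u,s,v=np.linalg.svd(P-P.mean(0),full_matrices=False);print('bar axis',v[0],'angle',np.arctan2(v[0][0]*np.sign(v[0][1]),abs(v[0][1])),P.mean(0),'ends',((P-P.mean(0))@v[0]).min(),((P-P.mean(0))@v[0]).max())
E
python3 b.py
```

```text
corners TL TR BL BR [0.8237 0.2256] [ 0.8438 -0.2738] [0.4178 0.2071] [ 0.4375 -0.2886]
yaw 0.04017597692517632 0.03966275627912748 center [ 0.6307 -0.0324  0.012 ]
pin [0.6237 0.2001 0.01  ]
rack [ 0.6309  0.0498 -0.009 ]
bar_push [ 0.4957 -0.0248  0.0242]
wedge_post [ 0.6192 -0.2081  0.0855]
wedge_tip [ 0.6069 -0.1342  0.0222]
bar axis [-0.4529 -0.8916] angle 0.4700267052178678 [0.5508 0.0728] ends -0.15607956554510571 0.15846415719143195
```

Request:
{"api": "step_arm", "payload": {"deltas": [{"offset": [4.3,-3.93,0],"roll": 0},{"offset": [4.3,-3.93,0],"roll": 0},{"offset": [4.3,-3.93,0],"roll": 0},{"offset": [4.3,-3.93,0],"roll": 0},{"offset": [4.3,-3.93,0],"roll": 0},{"offset": [4.3,-3.93,0],"roll": 0},{"offset": [4.3,-3.93,0],"roll": 0},{"offset": [4.3,-3.93,0],"roll": 0},{"offset": [4.3,-3.93,0],"roll": 0},{"offset": [4.3,-3.93,0],"roll": 0}], "fingers": 0}}

```text
t: 3.2
tool_pos: [0.4777, -0.0114, 0.219]
orientation: [3.072, 0.656, 0.002]
force: [1.9, -1.0, -0.6]
opening: 0.0013
```

Request:
{"api": "step_arm", "payload": {"deltas": [{"offset": [0,0,1],"roll": 0.148},{"offset": [0,0,2],"roll": 0.148},{"offset": [0,0,2],"roll": 0.148},{"offset": [0,0,2],"roll": 0.148},{"offset": [0,0,2],"roll": 0.148},{"offset": [0,0,1],"roll": 0.148},{"offset": [0,0,0],"roll": 0},{"offset": [0,0,0],"roll": 0}]}}

```text
t: 4.2
tool_pos: [0.4775, -0.0133, 0.1193]
orientation: [-3.057, 0.722, -0.001]
force: [0.2, 0.2, -0.8]
opening: 0.0002
```

Request:
{"api": "step_arm", "payload": {"deltas": [{"offset": [0,0,2.5],"roll": 0},{"offset": [0,0,2.5],"roll": 0},{"offset": [0,0,2],"roll": 0},{"offset": [0,0,1.5],"roll": 0},{"offset": [0,0,0.7],"roll": 0},{"offset": [0,0,0],"roll": 0}]}}

```text
t: 4.95
tool_pos: [0.4771, -0.0133, 0.0267]
orientation: [-3.056, 0.726, 0.0]
force: [-0.0, 0.3, -0.1]
opening: 0.0005
```

Run:
```python
from h import *
p=cams.read_camera('top');a=p['pixels'][120:260,250:440,::-1]
cv2.imwrite('pics/t1.png',cv2.resize(a,None,fx=4,fy=4,interpolation=cv2.INTER_CUBIC))
```

```text
(no output)
```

View pics/t1.png

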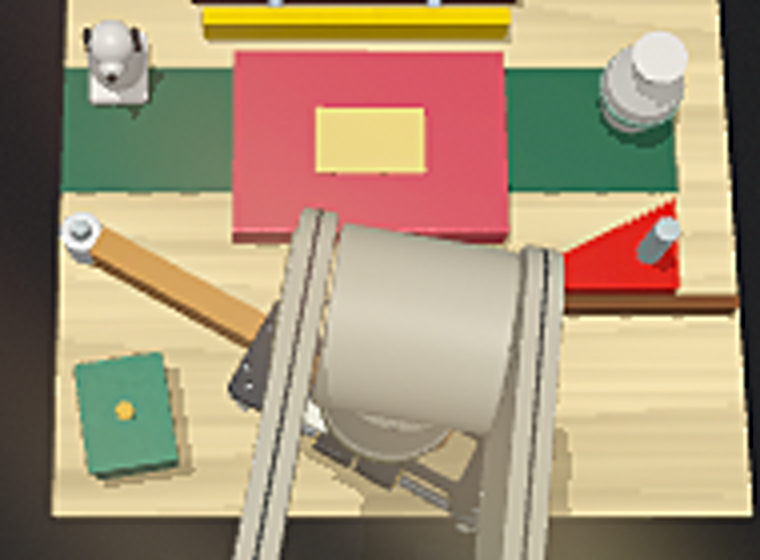

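The tool is just on the robot side of the bar, clear of the tin and wedge. Next I'll swing the bar along its arc.

Request:
{"api": "step_arm", "payload": {"deltas": [{"offset": [0.5,0,0],"roll": 0},{"offset": [0.5,0,0],"roll": 0},{"offset": [0.3,0,0],"roll": 0},{"offset": [0.5,0.04,0],"roll": -0.02},{"offset": [0.75,0.06,0],"roll": -0.03},{"offset": [0.75,0.06,0],"roll": -0.03},{"offset": [0.75,0.06,0],"roll": -0.03}]}}

```text
t: 5.88
tool_pos: [0.5133, -0.0328, 0.0266]
orientation: [-3.092, 0.555, 0.0]
force: [-0.0, 0.6, 0.1]
opening: 0.0005
```

Request:
{"api": "step_arm", "payload": {"deltas": [{"offset": [0.75,0.06,0],"roll": -0.03},{"offset": [0.75,0.06,0],"roll": -0.03},{"offset": [0.75,0.06,0],"roll": -0.03},{"offset": [0.75,0.06,0],"roll": -0.03},{"offset": [0.75,0.06,0],"roll": -0.03},{"offset": [0.75,0.06,0],"roll": -0.03}]}}

```text
t: 6.62
tool_pos: [0.5555, -0.0486, 0.0267]
orientation: [-3.129, 0.275, -0.0]
force: [-0.7, 0.9, -1.0]
opening: 0.0003
```

Request:
{"api": "step_arm", "payload": {"deltas": [{"offset": [0.5,0.04,0],"roll": -0.02},{"offset": [0.5,0.04,0],"roll": -0.02},{"offset": [0.5,0.04,0],"roll": -0.02},{"offset": [0,0,0],"roll": 0}]}}

```text
t: 7.12
tool_pos: [0.5701, -0.0521, 0.0268]
orientation: [3.136, -0.183, 0.001]
force: [-0.4, -0.6, -0.0]
opening: 0.0006
```

Request:
{"api": "step_arm", "payload": {"deltas": [{"offset": [0.25,0.02,0],"roll": -0.01},{"offset": [0.25,0.02,0],"roll": -0.01}]}}

```text
t: 7.38
tool_pos: [0.5744, -0.053, 0.0266]
orientation: [-3.138, 0.152, 0.0]
force: [-0.2, 0.3, -0.7]
opening: -0.0001
```

Run:
```python
from h import *
p=cams.read_camera('top');q=cams.read_camera('scene');a=p['pixels'][120:260,250:440,::-1];b=q['pixels'][180:350,180:440,::-1]
a=cv2.resize(a,(520,383),interpolation=cv2.INTER_CUBIC);b=cv2.resize(b,(520,340),interpolation=cv2.INTER_CUBIC)
cv2.imwrite('pics/t2.png',cv2.resize(np.vstack([a,b[:340]]),None,fx=.82,fy=.82))
```

```text
(no output)
```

View pics/t2.png

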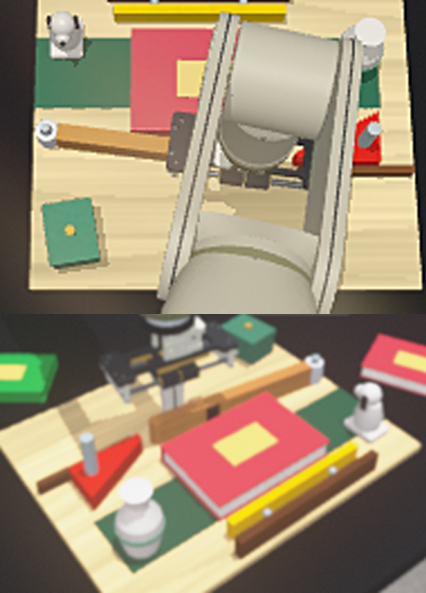

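The tool is on the bar with the pad close to the book. The book stands about 10 mm short of the stop. I'll continue gently, watching the force.

Request:
{"api": "step_arm", "payload": {"deltas": [{"offset": [0.25,0.02,0],"roll": -0.01},{"offset": [0.25,0.02,0],"roll": -0.01}]}}

```text
t: 7.72
tool_pos: [0.5795, -0.0538, 0.0266]
orientation: [-3.139, 0.12, 0.0]
force: [0.3, 0.5, 0.6]
opening: 0.0004
```

Request:
{"api": "step_arm", "payload": {"deltas": [{"offset": [0.25,0.02,0],"roll": -0.01},{"offset": [0.25,0.02,0],"roll": -0.01}]}}

```text
t: 7.98
tool_pos: [0.5845, -0.0546, 0.0266]
orientation: [-3.14, 0.089, 0.0]
force: [0.4, -0.2, 0.2]
opening: 0.0003
```

Request:
{"api": "step_arm", "payload": {"deltas": [{"offset": [0.2,0.02,0],"roll": -0.008},{"offset": [0.2,0.02,0],"roll": -0.008}]}}

```text
t: 8.22
tool_pos: [0.5883, -0.0552, 0.0266]
orientation: [-3.141, 0.064, 0.001]
force: [-2.7, 0.1, 1.5]
opening: 0.0008
```

Request:
{"api": "step_arm", "payload": {"deltas": [{"offset": [0.15,0.01,0],"roll": -0.006},{"offset": [0.15,0.01,0],"roll": -0.006}]}}

```text
t: 8.48
tool_pos: [0.5913, -0.0555, 0.0266]
orientation: [-3.141, 0.045, 0.0]
force: [-2.4, 1.2, 0.0]
opening: 0.0008
```

Request:
{"api": "step_arm", "payload": {"deltas": [{"offset": [0.12,0.01,0],"roll": -0.005},{"offset": [0.12,0.01,0],"roll": -0.005}]}}

```text
t: 8.72
tool_pos: [0.5938, -0.0558, 0.0266]
orientation: [-3.141, 0.03, 0.0]
force: [-0.6, 0.2, 0.5]
opening: 0.0002
```

Request:
{"api": "step_arm", "payload": {"deltas": [{"offset": [0.12,0.01,0],"roll": -0.005},{"offset": [0.12,0.01,0],"roll": -0.005}]}}

```text
t: 8.98
tool_pos: [0.5961, -0.056, 0.0265]
orientation: [-3.141, 0.014, 0.0]
force: [-1.8, 0.8, 0.0]
opening: 0.0002
```

Request:
{"api": "step_arm", "payload": {"deltas": [{"offset": [0.1,0.01,0],"roll": -0.004}]}}

```text
t: 9.1
tool_pos: [0.5972, -0.056, 0.0266]
orientation: [-3.141, 0.008, 0.0]
force: [-1.2, 1.3, 0.0]
opening: 0.0004
```

Request:
{"api": "step_arm", "payload": {"deltas": [{"offset": [0.1,0.01,0],"roll": -0.004}]}}

```text
t: 9.22
tool_pos: [0.5982, -0.0562, 0.0266]
orientation: [-3.142, 0.001, -0.0]
force: [-1.6, 1.0, -0.7]
opening: 0.0003
```

Request:
{"api": "step_arm", "payload": {"deltas": [{"offset": [0.1,0.01,0],"roll": -0.004}]}}

```text
t: 9.35
tool_pos: [0.5992, -0.0563, 0.0266]
orientation: [-3.142, -0.005, 0.0]
force: [-1.8, 1.0, -0.3]
opening: 0.0004
```

Request:
{"api": "step_arm", "payload": {"deltas": [{"offset": [0.08,0.005,0],"roll": -0.003}]}}

```text
t: 9.48
tool_pos: [0.6, -0.0564, 0.0266]
orientation: [3.142, 0.009, -0.0]
force: [-2.1, 0.7, -0.4]
opening: 0.001
```

Request:
{"api": "step_arm", "payload": {"deltas": [{"offset": [0.08,0.005,0],"roll": -0.003}]}}

```text
t: 9.6
tool_pos: [0.6008, -0.0564, 0.0266]
orientation: [3.142, 0.014, -0.0]
force: [-2.4, 0.4, -2.1]
opening: 0.0005
```

Request:
{"api": "step_arm", "payload": {"deltas": [{"offset": [0.08,0.005,0],"roll": -0.003}]}}

```text
t: 9.72
tool_pos: [0.6016, -0.0565, 0.0266]
orientation: [3.142, 0.019, -0.0]
force: [-2.0, 0.7, 0.3]
opening: 0.0005
```

Request:
{"api": "step_arm", "payload": {"deltas": [{"offset": [0.08,0.005,0],"roll": -0.003}]}}

```text
t: 9.85
tool_pos: [0.6024, -0.0566, 0.0266]
orientation: [3.141, 0.024, 0.0]
force: [-1.3, 0.2, -0.5]
opening: 0.0006
```

Request:
{"api": "step_arm", "payload": {"deltas": [{"offset": [0.07,0.005,0],"roll": -0.003}]}}

```text
t: 9.98
tool_pos: [0.6031, -0.0566, 0.0266]
orientation: [3.141, 0.028, -0.0]
force: [-2.4, 0.9, -1.2]
opening: 0.0006
```

Request:
{"api": "step_arm", "payload": {"deltas": [{"offset": [0.07,0.005,0],"roll": -0.003}]}}

```text
t: 10.1
tool_pos: [0.6038, -0.0566, 0.0266]
orientation: [3.141, 0.033, -0.0]
force: [-1.6, 0.0, -0.4]
opening: 0.0006
```

Request:
{"api": "step_arm", "payload": {"deltas": [{"offset": [0.07,0.005,0],"roll": -0.003}]}}

```text
t: 10.22
tool_pos: [0.6045, -0.0567, 0.0266]
orientation: [3.141, 0.038, -0.0]
force: [-1.6, 1.0, -1.4]
opening: 0.0006
```

Request:
{"api": "step_arm", "payload": {"deltas": [{"offset": [0.07,0.005,0],"roll": -0.003}]}}

```text
t: 10.35
tool_pos: [0.6052, -0.0567, 0.0266]
orientation: [3.141, 0.042, -0.0]
force: [-1.4, -0.1, -0.7]
opening: 0.0005
```

Run:
```python
from h import *
p=cams.read_camera('scene');b=p['pixels'][220:330,250:420,::-1]
cv2.imwrite('pics/t3.png',cv2.resize(b,None,fx=4.5,fy=4.5,interpolation=cv2.INTER_CUBIC))
```

```text
(no output)
```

View pics/t3.png

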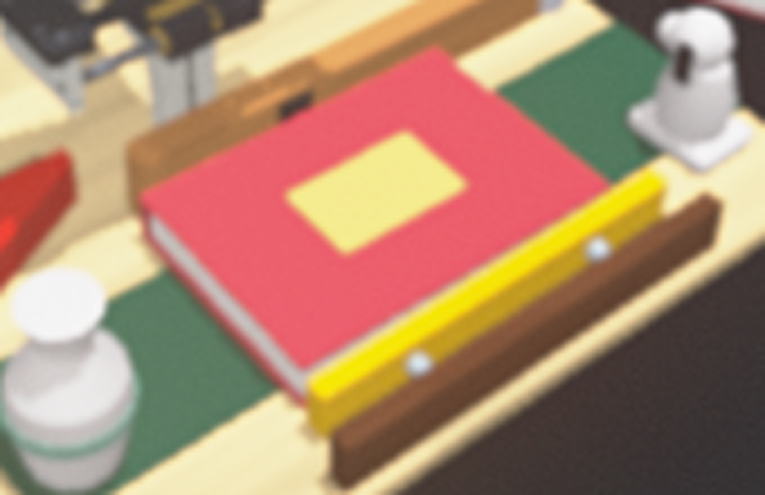

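The book is nearly on the stop: its near corner at about (305, 385) almost meets the yellow batten. I'll use fine steps now.

Request:
{"api": "step_arm", "payload": {"deltas": [{"offset": [0.05,0,0],"roll": -0.002}]}}

```text
t: 10.52
tool_pos: [0.6057, -0.0567, 0.0267]
orientation: [3.141, 0.045, 0.0]
force: [-1.7, -0.1, -0.3]
opening: 0.0004
```

Request:
{"api": "step_arm", "payload": {"deltas": [{"offset": [0.05,0,0],"roll": -0.002}]}}

```text
t: 10.65
tool_pos: [0.6062, -0.0567, 0.0266]
orientation: [3.141, 0.048, -0.0]
force: [-1.5, 0.2, 0.2]
opening: 0.0001
```

Request:
{"api": "step_arm", "payload": {"deltas": [{"offset": [0.05,0,0],"roll": -0.002}]}}

```text
t: 10.78
tool_pos: [0.6067, -0.0566, 0.0266]
orientation: [3.141, 0.052, 0.0]
force: [-1.7, -0.1, 0.0]
opening: 0.0004
```

Request:
{"api": "step_arm", "payload": {"deltas": [{"offset": [0.05,0,0],"roll": -0.002}]}}

```text
t: 10.9
tool_pos: [0.6072, -0.0566, 0.0267]
orientation: [3.141, 0.055, 0.0]
force: [-1.5, 0.3, -0.2]
opening: 0.0007
```

Request:
{"api": "step_arm", "payload": {"deltas": [{"offset": [0.05,0,0],"roll": -0.002}]}}

```text
t: 11.02
tool_pos: [0.6077, -0.0566, 0.0266]
orientation: [-3.141, -0.058, 0.0]
force: [-0.9, 0.4, -0.2]
opening: 0.0005
```

Request:
{"api": "step_arm", "payload": {"deltas": [{"offset": [0.05,0,0],"roll": -0.002}]}}

```text
t: 11.15
tool_pos: [0.6082, -0.0566, 0.0267]
orientation: [3.141, 0.061, 0.0]
force: [-1.3, -0.8, 0.4]
opening: 0.0005
```

Request:
{"api": "step_arm", "payload": {"deltas": [{"offset": [0.05,0,0],"roll": -0.002}]}}

```text
t: 11.28
tool_pos: [0.6087, -0.0565, 0.0267]
orientation: [-3.141, -0.064, -0.0]
force: [-1.2, -0.2, -0.1]
opening: 0.0004
```

Request:
{"api": "step_arm", "payload": {"deltas": [{"offset": [0.05,0,0],"roll": -0.002}]}}

```text
t: 11.4
tool_pos: [0.609, -0.0566, 0.0267]
orientation: [3.141, 0.067, -0.001]
force: [-2.7, -0.3, 0.4]
opening: 0.0006
```

Request:
{"api": "step_arm", "payload": {"deltas": [{"offset": [0.05,0,0],"roll": 0}]}}

```text
t: 11.52
tool_pos: [0.6095, -0.0565, 0.0266]
orientation: [3.141, 0.067, -0.001]
force: [-2.1, -0.3, 1.2]
opening: 0.0006
```

Request:
{"api": "step_arm", "payload": {"deltas": [{"offset": [0.04,0,0],"roll": 0}]}}

```text
t: 11.65
tool_pos: [0.61, -0.0565, 0.0267]
orientation: [3.141, 0.067, -0.0]
force: [-2.7, 0.1, 1.1]
opening: 0.0005
```

Request:
{"api": "step_arm", "payload": {"deltas": [{"offset": [0.04,0,0],"roll": 0}]}}

```text
t: 11.78
tool_pos: [0.6104, -0.0565, 0.0266]
orientation: [3.141, 0.067, -0.0]
force: [-2.2, -0.4, 0.7]
opening: 0.0006
```

Request:
{"api": "step_arm", "payload": {"deltas": [{"offset": [0.04,0,0],"roll": -0.002}]}}

```text
t: 11.9
tool_pos: [0.6109, -0.0565, 0.0266]
orientation: [3.141, 0.071, -0.0]
force: [-3.2, 1.0, 0.3]
opening: 0.0007
```

Request:
{"api": "step_arm", "payload": {"deltas": [{"offset": [0.04,0,0],"roll": -0.002}]}}

```text
t: 12.02
tool_pos: [0.6113, -0.0565, 0.0267]
orientation: [3.141, 0.074, 0.0]
force: [-3.2, -0.4, 1.3]
opening: 0.0006
```

Request:
{"api": "step_arm", "payload": {"deltas": [{"offset": [0.04,0,0],"roll": -0.002}]}}

```text
t: 12.15
tool_pos: [0.6117, -0.0564, 0.0266]
orientation: [3.141, 0.077, -0.0]
force: [-2.9, -0.2, -0.3]
opening: -0.0001
```

Request:
{"api": "step_arm", "payload": {"deltas": [{"offset": [0.04,0,0],"roll": -0.002}]}}

```text
t: 12.28
tool_pos: [0.612, -0.0565, 0.0266]
orientation: [3.14, 0.08, -0.0]
force: [-4.7, -1.6, 1.4]
opening: 0.0003
```

Request:
{"api": "step_arm", "payload": {"deltas": [{"offset": [0.04,0,0],"roll": -0.002}]}}

```text
t: 12.4
tool_pos: [0.6121, -0.0564, 0.0266]
orientation: [3.14, 0.083, -0.001]
force: [-5.6, -1.7, 2.6]
opening: 0.0004
```

Request:
{"api": "step_arm", "payload": {"deltas": [{"offset": [0.04,0,0],"roll": 0}]}}

```text
t: 12.52
tool_pos: [0.6122, -0.0564, 0.0265]
orientation: [-3.14, -0.083, 0.002]
force: [-7.6, -1.2, 3.5]
opening: 0.0005
```

Request:
{"api": "step_arm", "payload": {"deltas": [{"offset": [0.03,0,0],"roll": 0},{"offset": [0,0,0],"roll": 0}]}}

```text
t: 12.78
tool_pos: [0.6123, -0.0563, 0.0265]
orientation: [-3.14, -0.083, 0.003]
force: [-6.6, -2.1, 3.4]
opening: 0.0003
```

Request:
{"api": "step_arm", "payload": {"deltas": [{"offset": [0.05,0,0],"roll": 0}]}}

```text
t: 12.9
tool_pos: [0.6125, -0.0563, 0.0264]
orientation: [-3.14, -0.083, 0.004]
force: [-9.8, -0.9, 6.2]
opening: 0.0005
```

Request:
{"api": "step_arm", "payload": {"deltas": [{"offset": [0.04,0,0],"roll": 0},{"offset": [0,0,0],"roll": 0}]}}

```text
t: 13.15
tool_pos: [0.6126, -0.0563, 0.0263]
orientation: [-3.14, -0.083, 0.005]
force: [-9.7, -0.8, 5.6]
opening: 0.0004
```

Request:
{"api": "step_arm", "payload": {"deltas": [{"offset": [0.05,0,-0.02],"roll": 0},{"offset": [0,0,0],"roll": 0},{"offset": [0,0,0],"roll": 0},{"offset": [0,0,0],"roll": 0}]}}

```text
t: 13.65
tool_pos: [0.6127, -0.0563, 0.0263]
orientation: [-3.14, -0.083, 0.006]
force: [-10.8, -1.1, 6.0]
opening: 0.0003
```

Run:
```python
from h import *
F=[]
for n in ('top','scene','top','scene'):
    p=cams.read_camera(n);F.append(robot.read_state()['force'])
    for k,z in dict(wedge_post=.087,bar=.012,book_center=.027).items():
        for d in cams.pinpoint(p,k)[:2]:print(n,k,at_z(p,d['xy'],z)[:2].round(4),round(d['score'],2))
    if n=='scene':save(p,'s4')
print(np.mean(F,0),np.std(F,0))
a=cv2.imread('pics/s4.png')[190:340,180:430]
cv2.imwrite('pics/s4c.png',cv2.resize(a,None,fx=3,fy=3,interpolation=cv2.INTER_CUBIC))
```

```text
top wedge_post [ 0.6158 -0.2043] 0.83
top bar [0.621  0.2035] 0.7
top book_center [ 0.3123 -0.2155] 0.84
top book_center [0.3807 0.3686] 0.82
scene wedge_post [ 0.6271 -0.2149] 0.72
scene wedge_post [0.5688 0.0897] 0.7
scene bar [0.6278 0.1835] 0.88
scene book_center [0.713  0.3443] 0.95
scene book_center [0.7264 0.001 ] 0.92
top wedge_post [ 0.6237 -0.2069] 0.73
top wedge_post [0.4783 0.1479] 0.3
top bar [0.6161 0.1955] 0.64
top book_center [ 0.3138 -0.213 ] 0.89
top book_center [ 0.7218 -0.0049] 0.77
scene wedge_post [ 0.6254 -0.2115] 0.57
scene bar [0.6152 0.1911] 0.77
scene bar [ 0.539  -0.1794] 0.54
scene book_center [ 0.7247 -0.0024] 0.87
scene book_center [0.4001 0.3583] 0.82
[-10.72621517  -1.28736186   5.42560883] [0.24577509 0.27601978 0.70972029]
```

View pics/s4c.png

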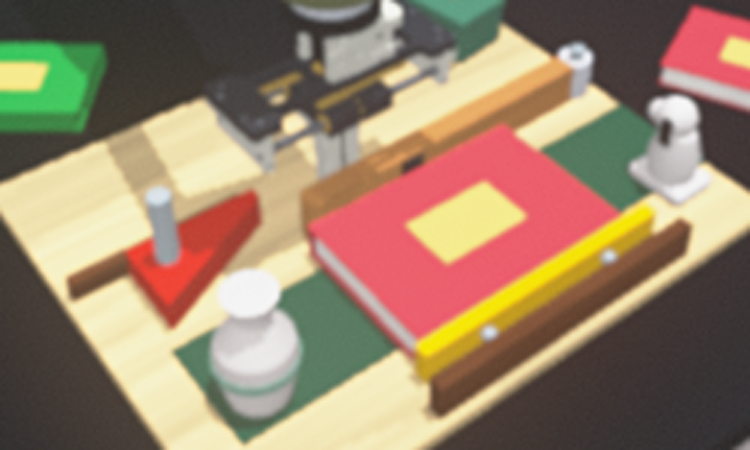

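The book is square on the stop, with about 10.8 N held for over 0.5 s and the wedge still drawn back. Now I'll release the bar and move behind the wedge post.

Request:
{"api": "step_arm", "payload": {"deltas": [{"offset": [-0.3,0,0],"roll": 0},{"offset": [-0.7,0,0],"roll": 0},{"offset": [-1,0,0],"roll": 0},{"offset": [0,0,-4],"roll": 0},{"offset": [0,0,-5],"roll": 0},{"offset": [0,0,-5],"roll": 0},{"offset": [0.52,4.61,0],"roll": 0},{"offset": [0.52,4.61,0],"roll": 0},{"offset": [0.52,4.61,0],"roll": 0},{"offset": [0.52,4.61,0],"roll": 0}]}}

```text
t: 15.7
tool_pos: [0.625, -0.2417, 0.1671]
orientation: [3.14, 0.083, 0.001]
force: [0.4, 0.5, -0.0]
opening: 0.0009
```

Request:
{"api": "step_arm", "payload": {"deltas": [{"offset": [0,0,0],"roll": -0.173},{"offset": [0,0,0],"roll": -0.173},{"offset": [0,0,0],"roll": -0.173},{"offset": [0,0,0],"roll": -0.173},{"offset": [0,0,0],"roll": -0.173},{"offset": [0,0,0],"roll": -0.173},{"offset": [0,0,0],"roll": -0.173},{"offset": [0,0,0],"roll": -0.173},{"offset": [0,0,0],"roll": -0.173},{"offset": [0,0,0],"roll": 0}]}}

```text
t: 16.95
tool_pos: [0.6249, -0.2403, 0.167]
orientation: [2.179, 2.263, 0.0]
force: [0.2, -0.3, 0.7]
opening: 0.0004
```

Run:
```python
from h import *
s=robot.read_state();print(s['tool_pos'],s['orientation'],s['force'])
p=cams.read_camera('top');q=cams.read_camera('scene')
for n,c in(('top',p),('scene',q)):
    for d in cams.pinpoint(c,'wedge_post')[:2]:print(n,at_z(c,d['xy'],.087)[:2].round(4),d['score'])
a=p['pixels'][120:260,250:440,::-1];b=q['pixels'][180:350,180:440,::-1]
a=cv2.resize(a,(520,383),interpolation=cv2.INTER_CUBIC);b=cv2.resize(b,(520,340),interpolation=cv2.INTER_CUBIC)
cv2.imwrite('pics/t5.png',cv2.resize(np.vstack([a,b]),None,fx=.82,fy=.82))
```

```text
[ 0.62487057 -0.24029819  0.16696047] [2.17868883e+00 2.26293025e+00 3.40526678e-04] [ 0.15756643 -0.27979194  0.68472167]
top [ 0.6151 -0.2098] 0.63
top [ 0.7128 -0.1867] 0.29
scene [ 0.6251 -0.2108] 0.77
```

View pics/t5.png

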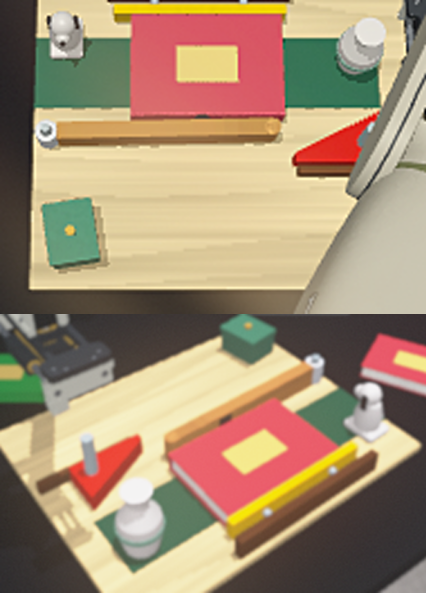

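The bar relaxed back slightly, but the wedge tip is still on the robot side of its end. The tool is behind the post, so I'll descend and push.

Request:
{"api": "step_arm", "payload": {"deltas": [{"offset": [0,0,3],"roll": 0},{"offset": [0,0,3],"roll": 0},{"offset": [0,0,2.5],"roll": 0},{"offset": [0,0,1.5],"roll": 0},{"offset": [0,0,0.5],"roll": 0},{"offset": [0,0,0],"roll": 0}]}}

```text
t: 17.9
tool_pos: [0.6254, -0.2405, 0.0624]
orientation: [2.178, 2.263, 0.0]
force: [0.4, -0.2, -0.3]
opening: 0.0005
```

Request:
{"api": "step_arm", "payload": {"deltas": [{"offset": [0.4,0,0],"roll": 0},{"offset": [0.4,0,0],"roll": 0},{"offset": [0.4,0,0],"roll": 0},{"offset": [0.4,0,0],"roll": 0}]}}

```text
t: 18.4
tool_pos: [0.6248, -0.2248, 0.0624]
orientation: [2.177, 2.263, -0.0]
force: [0.6, -2.8, 0.9]
opening: 0.0002
```

Request:
{"api": "step_arm", "payload": {"deltas": [{"offset": [0.4,0,0],"roll": 0},{"offset": [0.4,0,0],"roll": 0},{"offset": [0.4,0,0],"roll": 0},{"offset": [0.4,0,0],"roll": 0}]}}

```text
t: 18.9
tool_pos: [0.624, -0.2082, 0.062]
orientation: [2.177, 2.264, 0.0]
force: [0.7, -3.7, 1.8]
opening: 0.0004
```

Request:
{"api": "step_arm", "payload": {"deltas": [{"offset": [0.4,0,0],"roll": 0},{"offset": [0.4,0,0],"roll": 0},{"offset": [0.3,0,0],"roll": 0}]}}

```text
t: 19.27
tool_pos: [0.6234, -0.1971, 0.0618]
orientation: [-2.178, -2.264, -0.0]
force: [1.4, -4.4, 2.7]
opening: 0.0007
```

Request:
{"api": "step_arm", "payload": {"deltas": [{"offset": [0.15,0,0],"roll": 0},{"offset": [0.15,0,0],"roll": 0}]}}

```text
t: 19.52
tool_pos: [0.6233, -0.1943, 0.0618]
orientation: [2.178, 2.264, 0.0]
force: [1.3, -3.2, 2.3]
opening: 0.0007
```

Request:
{"api": "step_arm", "payload": {"deltas": [{"offset": [0.15,0,0],"roll": 0}]}}

```text
t: 19.65
tool_pos: [0.6232, -0.1929, 0.0618]
orientation: [2.178, 2.264, 0.0]
force: [1.0, -2.8, 1.4]
opening: 0.0004
```

Run:
```python
from h import *
q=cams.read_camera('scene');print(robot.read_state()['force'],robot.read_state()['tool_pos'])
b=q['pixels'][200:320,200:400,::-1]
cv2.imwrite('pics/t6.png',cv2.resize(b,None,fx=3.5,fy=3.5,interpolation=cv2.INTER_CUBIC))
```

```text
[ 1.61743434 -2.10385328  2.48089655] [ 0.6231859  -0.1926585   0.06176174]
```

View pics/t6.png

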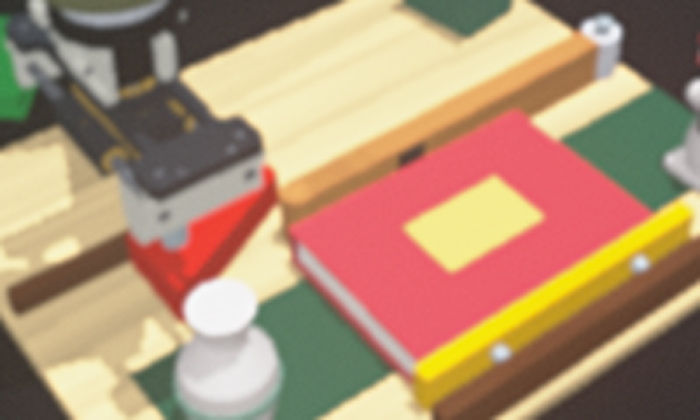

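The wedge tip is just reaching the bar's free end at about (275, 180). I'll continue in steps.

Request:
{"api": "step_arm", "payload": {"deltas": [{"offset": [0.2,0,0],"roll": 0},{"offset": [0.15,0,0],"roll": 0}]}}

```text
t: 19.95
tool_pos: [0.6231, -0.1893, 0.0618]
orientation: [-2.178, -2.264, 0.0]
force: [1.5, -1.9, 1.7]
opening: 0.0004
```

Request:
{"api": "step_arm", "payload": {"deltas": [{"offset": [0.15,0,0],"roll": 0}]}}

```text
t: 20.08
tool_pos: [0.623, -0.1878, 0.0617]
orientation: [-2.178, -2.264, 0.0]
force: [1.4, -2.9, 1.2]
opening: 0.0004
```

Request:
{"api": "step_arm", "payload": {"deltas": [{"offset": [0.15,0,0],"roll": 0}]}}

```text
t: 20.2
tool_pos: [0.6229, -0.1863, 0.0618]
orientation: [-2.178, -2.264, 0.0]
force: [1.3, -3.2, 1.5]
opening: 0.0008
```

Request:
{"api": "step_arm", "payload": {"deltas": [{"offset": [0.12,0,0],"roll": 0}]}}

```text
t: 20.32
tool_pos: [0.6229, -0.1851, 0.0617]
orientation: [-2.178, -2.264, 0.0]
force: [1.2, -3.3, 1.4]
opening: 0.0003
```

Request:
{"api": "step_arm", "payload": {"deltas": [{"offset": [0.12,0,0],"roll": 0}]}}

```text
t: 20.45
tool_pos: [0.6228, -0.1839, 0.0618]
orientation: [-2.178, -2.264, 0.0]
force: [1.1, -3.0, 1.4]
opening: 0.0005
```

Request:
{"api": "step_arm", "payload": {"deltas": [{"offset": [0.1,0,0],"roll": 0}]}}

```text
t: 20.58
tool_pos: [0.6228, -0.1829, 0.0618]
orientation: [-2.178, -2.264, 0.0]
force: [2.0, -3.3, 0.2]
opening: 0.0002
```

Request:
{"api": "step_arm", "payload": {"deltas": [{"offset": [0.12,0,0],"roll": 0},{"offset": [0.12,0,0],"roll": 0}]}}

```text
t: 20.82
tool_pos: [0.6227, -0.1805, 0.0618]
orientation: [-2.178, -2.264, 0.0]
force: [2.0, -2.6, 0.4]
opening: 0.0004
```

Request:
{"api": "step_arm", "payload": {"deltas": [{"offset": [0.12,0,0],"roll": 0}]}}

```text
t: 20.95
tool_pos: [0.6227, -0.1793, 0.0618]
orientation: [-2.178, -2.264, 0.0]
force: [0.7, -2.9, 0.4]
opening: 0.0005
```

Request:
{"api": "step_arm", "payload": {"deltas": [{"offset": [0.1,0,0],"roll": 0}]}}

```text
t: 21.08
tool_pos: [0.6226, -0.1783, 0.0618]
orientation: [-2.178, -2.264, 0.0]
force: [1.3, -3.3, -0.4]
opening: 0.0005
```

Request:
{"api": "step_arm", "payload": {"deltas": [{"offset": [0.1,0,0],"roll": 0},{"offset": [0.1,0,0],"roll": 0}]}}

```text
t: 21.32
tool_pos: [0.6225, -0.1763, 0.0618]
orientation: [-2.178, -2.264, 0.0]
force: [1.3, -2.9, 1.1]
opening: 0.0006
```

Request:
{"api": "step_arm", "payload": {"deltas": [{"offset": [0.1,0,0],"roll": 0}]}}

```text
t: 21.45
tool_pos: [0.6225, -0.1754, 0.0618]
orientation: [-2.178, -2.264, 0.0]
force: [1.1, -3.3, 0.2]
opening: 0.0007
```

Request:
{"api": "step_arm", "payload": {"deltas": [{"offset": [0.1,0,0],"roll": 0}]}}

```text
t: 21.58
tool_pos: [0.6224, -0.1743, 0.0618]
orientation: [-2.178, -2.264, 0.0]
force: [2.4, -2.6, -0.7]
opening: 0.0007
```

Request:
{"api": "step_arm", "payload": {"deltas": [{"offset": [0.1,0,0],"roll": 0},{"offset": [0.1,0,0],"roll": 0}]}}

```text
t: 21.82
tool_pos: [0.6224, -0.1723, 0.0618]
orientation: [-2.178, -2.264, 0.0]
force: [1.8, -4.3, 0.4]
opening: 0.0005
```

Request:
{"api": "step_arm", "payload": {"deltas": [{"offset": [0.1,0,0],"roll": 0}]}}

```text
t: 21.95
tool_pos: [0.6223, -0.1714, 0.0618]
orientation: [-2.178, -2.264, 0.0]
force: [1.3, -3.4, -0.4]
opening: 0.0007
```

Request:
{"api": "step_arm", "payload": {"deltas": [{"offset": [0.1,0,0],"roll": 0}]}}

```text
t: 22.08
tool_pos: [0.6223, -0.1703, 0.0618]
orientation: [-2.178, -2.264, 0.0]
force: [0.0, -2.8, 0.2]
opening: 0.0002
```

Request:
{"api": "step_arm", "payload": {"deltas": [{"offset": [0.1,0,0],"roll": 0},{"offset": [0.1,0,0],"roll": 0}]}}

```text
t: 22.32
tool_pos: [0.6222, -0.1684, 0.0618]
orientation: [-2.178, -2.264, 0.0]
force: [1.5, -3.4, -1.2]
opening: 0.0004
```

Request:
{"api": "step_arm", "payload": {"deltas": [{"offset": [0.1,0,0],"roll": 0}]}}

```text
t: 22.45
tool_pos: [0.6222, -0.1673, 0.0618]
orientation: [-2.178, -2.264, 0.0]
force: [0.5, -2.8, -0.4]
opening: 0.0007
```

Request:
{"api": "step_arm", "payload": {"deltas": [{"offset": [0.1,0,0],"roll": 0}]}}

```text
t: 22.58
tool_pos: [0.6221, -0.1664, 0.0618]
orientation: [-2.178, -2.264, 0.0]
force: [0.4, -3.3, 0.3]
opening: 0.0005
```

Request:
{"api": "step_arm", "payload": {"deltas": [{"offset": [0.1,0,0],"roll": 0},{"offset": [0.1,0,0],"roll": 0}]}}

```text
t: 22.82
tool_pos: [0.622, -0.1644, 0.0618]
orientation: [-2.178, -2.264, 0.0]
force: [1.0, -2.9, 0.1]
opening: 0.0009
```

Request:
{"api": "step_arm", "payload": {"deltas": [{"offset": [0.1,0,0],"roll": 0}]}}

```text
t: 22.95
tool_pos: [0.622, -0.1633, 0.0618]
orientation: [-2.178, -2.264, 0.0]
force: [0.5, -3.0, -0.8]
opening: 0.0004
```

Request:
{"api": "step_arm", "payload": {"deltas": [{"offset": [0.1,0,0],"roll": 0}]}}

```text
t: 23.08
tool_pos: [0.622, -0.1624, 0.0618]
orientation: [-2.178, -2.264, 0.0]
force: [0.3, -3.3, -0.6]
opening: 0.0006
```

Request:
{"api": "step_arm", "payload": {"deltas": [{"offset": [0.1,0,0],"roll": 0},{"offset": [0.1,0,0],"roll": 0}]}}

```text
t: 23.32
tool_pos: [0.6219, -0.1604, 0.0618]
orientation: [-2.178, -2.264, 0.0]
force: [1.0, -4.2, -0.8]
opening: 0.0005
```

Request:
{"api": "step_arm", "payload": {"deltas": [{"offset": [0.1,0,0],"roll": 0}]}}

```text
t: 23.45
tool_pos: [0.6218, -0.1594, 0.0618]
orientation: [-2.178, -2.264, 0.0]
force: [0.0, -3.0, -0.4]
opening: 0.0006
```

Run:
```python
from h import *
q=cams.read_camera('scene');print(robot.read_state()['force'],robot.read_state()['tool_pos'])
b=q['pixels'][200:320,200:400,::-1]
cv2.imwrite('pics/t7.png',cv2.resize(b,None,fx=3.5,fy=3.5,interpolation=cv2.INTER_CUBIC))
```

```text
[ 0.32723125 -1.85086457 -0.05187591] [ 0.62184022 -0.15923979  0.06179069]
```

View pics/t7.png

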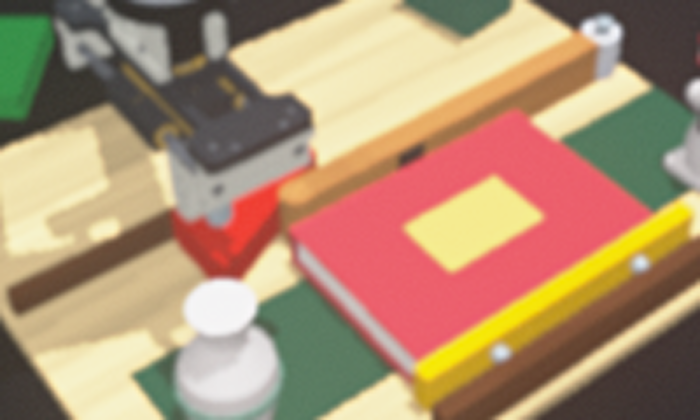

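The wedge slope is about to meet the bar's rounded end. I'll carry on with small steps.

Request:
{"api": "step_arm", "payload": {"deltas": [{"offset": [0.1,0,0],"roll": 0},{"offset": [0.1,0,0],"roll": 0}]}}

```text
t: 23.75
tool_pos: [0.6218, -0.1577, 0.0618]
orientation: [2.178, 2.264, -0.001]
force: [-0.6, -4.7, -1.3]
opening: 0.0006
```

Request:
{"api": "step_arm", "payload": {"deltas": [{"offset": [0.1,0,0],"roll": 0}]}}

```text
t: 23.88
tool_pos: [0.6218, -0.1568, 0.0618]
orientation: [2.178, 2.264, -0.001]
force: [0.9, -6.7, -1.7]
opening: 0.0005
```

Request:
{"api": "step_arm", "payload": {"deltas": [{"offset": [0.1,0,0],"roll": 0}]}}

```text
t: 24.0
tool_pos: [0.6217, -0.1562, 0.0618]
orientation: [2.177, 2.263, -0.001]
force: [0.3, -8.1, -2.4]
opening: 0.0008
```

Request:
{"api": "step_arm", "payload": {"deltas": [{"offset": [0.1,0,0],"roll": 0}]}}

```text
t: 24.12
tool_pos: [0.6217, -0.1557, 0.0618]
orientation: [2.177, 2.263, -0.002]
force: [-0.3, -10.6, -2.9]
opening: 0.0003
```

Request:
{"api": "step_arm", "payload": {"deltas": [{"offset": [0.06,0,0],"roll": 0},{"offset": [0,0,0],"roll": 0}]}}

```text
t: 24.38
tool_pos: [0.6217, -0.1554, 0.0619]
orientation: [2.177, 2.262, -0.002]
force: [1.0, -9.7, -2.4]
opening: 0.0004
```

Request:
{"api": "step_arm", "payload": {"deltas": [{"offset": [0.08,0,0],"roll": 0}]}}

```text
t: 24.5
tool_pos: [0.6217, -0.1549, 0.0619]
orientation: [2.177, 2.262, -0.003]
force: [0.6, -12.1, -2.3]
opening: 0.0009
```

Request:
{"api": "step_arm", "payload": {"deltas": [{"offset": [0.05,0,0],"roll": 0}]}}

```text
t: 24.62
tool_pos: [0.6216, -0.1546, 0.0618]
orientation: [2.177, 2.262, -0.003]
force: [0.9, -12.5, -3.5]
opening: 0.0004
```

Request:
{"api": "step_arm", "payload": {"deltas": [{"offset": [0.04,0,0],"roll": 0}]}}

```text
t: 24.75
tool_pos: [0.6216, -0.1545, 0.0619]
orientation: [2.177, 2.262, -0.003]
force: [1.6, -12.2, -3.2]
opening: 0.0007
```

Request:
{"api": "step_arm", "payload": {"deltas": [{"offset": [-0.3,0,0],"roll": 0},{"offset": [-0.7,0,0],"roll": 0},{"offset": [-1,0,0],"roll": 0},{"offset": [0,0,-3],"roll": 0},{"offset": [0,0,-4],"roll": 0},{"offset": [0,0,-4],"roll": 0},{"offset": [-4,0,0],"roll": 0},{"offset": [-4,0,0],"roll": 0},{"offset": [-4,0,0],"roll": 0},{"offset": [0,0,0],"roll": 0}]}}

```text
t: 26.0
tool_pos: [0.6264, -0.2953, 0.1715]
orientation: [2.182, 2.261, -0.001]
force: [-0.1, 0.4, 0.1]
opening: 0.0003
```

Run:
```python
from h import *
s=robot.read_state();print(s['force'],s['tool_pos'],s['t'])
p=cams.read_camera('top');q=cams.read_camera('scene')
a=p['pixels'][120:260,250:440,::-1];b=q['pixels'][180:350,180:440,::-1]
a=cv2.resize(a,(520,383),interpolation=cv2.INTER_CUBIC);b=cv2.resize(b,(520,340),interpolation=cv2.INTER_CUBIC)
cv2.imwrite('pics/t8.png',cv2.resize(np.vstack([a,b]),None,fx=.82,fy=.82))
```

```text
[-0.0785078   0.38169003  0.06981447] [ 0.62639867 -0.29525999  0.17146171] 26.0
```

View pics/t8.png

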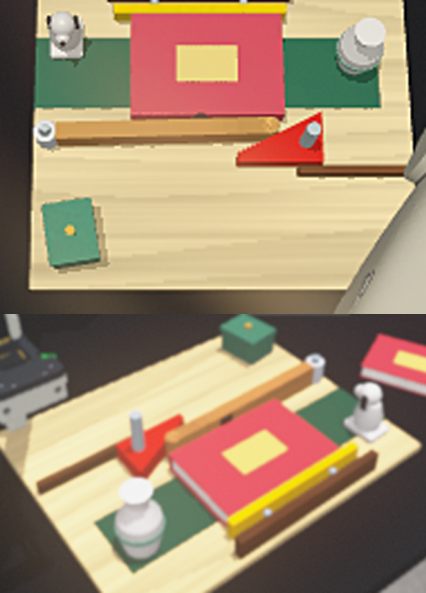

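The wedge is in behind the bar's end at about (270, 130), and the pad is on the book. The book is square on the yellow stop. The vase, dog and tin are where they were, and the arm is clear. Handing in.

```bash
python3 -c "
from plant import robot
print(robot.close_job())"
```

```text
the job is handed in; nothing more can be done
None
```

The job is handed in: the book is pressed against the yellow stop and the red wedge is driven in behind the bar's free end.

- **Bar:** I swung it round until the book bore on the springs. The tool read 10.7–10.8 N for over 0.5 s with the wedge still drawn back. At the pad, which is nearer the pin, that is about 13 N by the lever ratio.
- **Wedge:** I pushed it by its post about 71 mm by my estimate. The force climbed to 12.5 N, inside the 11–15 N band, and was 12.2 N just before I let go.
- **Last pictures:** The wedge sits behind the bar's end and the pad is on the book. The book is square on the stop, and the vase, dog and tin are unmoved. The arm is clear, with a force reading near zero.

Two things are less certain:
- **Squeeze after release:** I did not measure it. It rests on the final push force and the pictures.
- **Network detections:** They were off by about 1–2 cm in places and sometimes picked look-alike books. I relied on the pictures and the force readings for the final moves.

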